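Change the feed gear of a bench coil winder

TASK

The coil winder stands with its feed lever locked in the unmarked parking slot. Push the red-tabbed brass bolt back to unlock the gate, push the black-knobbed lever out and through the H-shaped gate all the way into the slot marked with the green button, then push the bolt fully home again so that the lever cannot jump out. Only push with the fingertips: do not grip, do not force the lever or the bolt, and leave the other things on the bench where they are.

Things in the scene. Friction and masses are not known exactly. Their poses are not given: they have to be found in the camera images.
- winder: Bench coil winder, blue-grey gearbox on a dark bed (222 x 244 mm), fixed. Origin: on the bench, straight below the centre of its gear gate. Axes: x = far (away from the robot at yaw 0), y = left, z up; 'winder x/y' below is this frame. Spindle and bobbin behind (x > 60 mm) stay below 110 mm. Beware: the assembly fixture with red posts on the bench to the right (y < -0.2 m) is up to 0.33 m high.
- gate_center (a point): Middle of the gate's cross slot, on the plate's top face (108 mm above the bench). Plate 112 x 92 mm, slots 14 mm wide. The cross slot runs along winder y at x = 0; from it slots run along x, far and near, in columns at y = +26 and 0 mm, and near only (the parking slot) at y = -26 mm. The rod in a slot end stands at x = +25 (far) or -25 mm (near) at the plate.
- lever_knob (a point): Centre of the lever's black knob (28 mm across, 30 mm high), 136 mm from the lever's pivot, which is 34 mm above the bench under the gate centre. 170 mm above the bench when upright, 155 to 162 in a slot end. The knob moves about 1.8 times as far as the rod at the gate: 44 mm from cross slot to slot end, about 47 mm from column to column. Needs 2 to 3 N, no spring, stays where it is left.
- lever_at_gate (a point): The point of the lever's 9 mm steel rod at the level of the gate plate (104 mm above the bench): shows in which slot the lever stands and how deep. The slots guide and stop the rod.
- lever_across (a joint): Tilt of the lever to left or right, rad. 0 = middle column; +0.356 = left column (winder y = +26 mm at the gate), -0.356 = right column (parking slot).
- lever_along (a joint): Tilt of the lever to far or near, rad. 0 = in the cross slot; fully in a slot it reads about 0.34 in the middle column and 0.32 in the outer ones, positive = far, negative = near.
- bolt (a joint): Travel of the gate bolt, m: 0 = fully home (shut), grows towards winder +y to 0.079 = fully back. A flat brass tongue 36 mm wide with rounded front corners lies on the plate over the cross slot. While shut, the lever cannot leave its slot; it goes home only when the lever is fully in a slot. About 2 N to move; stays where it is left.
- bolt_tab (a point): Middle of the bolt's upright red thumb tab, 45 mm above the gate plate (153 mm above the bench). The tab is 24 mm wide along winder x, 8 mm thick along y, and stands 6 to 60 mm above the plate (top 168 mm above the bench). At winder x = 0; y = +68 mm when the bolt is shut, +147 mm when fully back.
- dot_green: Green button, 17 mm across, on the gate plate: marks the slot to use. It lies beyond that slot's end, in line with it: at winder x = +43 mm (far slot) or -43 mm (near slot), y = +26 or 0 mm. Origin at its centre, on the plate. The four buttons change places between starts.
- dot_red: Red button, same size: marks another slot.
- dot_yellow: Yellow button, same size: marks another slot.
- dot_blue: Blue button, same size: marks another slot.
- spool_mid (a point): Grey solder spool standing behind the winder (63 mm across, 70 mm high): its centre. Leave it alone.
- module_mid (a point): Closed module with a plain aluminium cover (89 x 61 x 20 mm) lying in front of the winder: its centre. Leave it alone.
- coil_mid (a point): Open coil module with red coils in a black tray (108 x 86 mm, 68 mm high) to the left of the winder: centre of the tray, 34 mm up. Leave it alone.
- tape_mid (a point): Black roll of tape (62 mm across, 19 mm high) in front of the winder: its centre. Leave it alone.

How it is judged (in metres and radians):
On the way, in this order (a step that is already met when the one before it is completed fails the run):
1. the bolt has been pushed back off the cross slot (value of joint bolt above 0.04 m), for 0.1 s.
2. the lever is fully in the slot with the green button (horizontal distance between lever_at_gate and dot_green below 0.025 m), for 0.2 s.
At the end, for the whole second after the job is handed in: The lever's rod is at the end of the green slot (at the gate within 25 mm of the centre of the green button, which lies 18 mm beyond the slot's end position) and the bolt is home to within 5 mm (horizontal distance between lever_at_gate and dot_green below 0.025 m and value of joint bolt below 0.005 m and velocity of joint bolt below 0.01 m/s); the robot touches nothing.
It fails at once if a bystander was shifted by more than 20 mm or lifted (distance of any of spool_mid, module_mid, coil_mid, tape_mid from where it was at the start of the episode above 0.02 m).
It fails at once if the lever was gripped or forced with more than 30 N (contact force between the fingers and lever_along above 30 N).
It fails at once if the bolt was gripped or forced with more than 30 N (contact force between the fingers and bolt above 30 N).
It also fails if it takes over 72 s, if anything falls off the work surface, if the arm or the gripper's body presses on something with over 40 N, if the wrist force passes 120 N, or if a joint passes its speed limit or range.

ROBOT

A 6-joint arm with a two-finger parallel gripper is mounted at the origin on a cart in front of the work surface, level with it; the furniture and walls round the work are solid. World frame = base frame: x ahead of the robot, y to its left, z up, the work surface at z = 0. Lengths are in mm, angles in rad, forces in N, time in s.
With the tool pointing down it reaches from about 275 to 850 mm from the base axis. Payload 5.2 kg.
Tool frame: the origin (TCP) lies at the very end of the fingers, on their centre line; the grasp point (between the pads) lies 19 mm behind it (grasp_offset is the distance from the TCP to the grasp point, in mm); y points along the fingers, z is the direction in which the jaws open and shut, and the axes are right-handed (so a half turn about y gives the same grasp; the last joint's range is limited). The gripper opens to 85 mm and grips with 20 to 120 N. Pads are 22 mm wide; open, the fingers measure 114 mm over their backs; the gripper's body (76 mm by 85 mm) begins 54 mm behind the grasp point. The pads swing forward as they close: fully open they stand 13 mm farther back than shut.
Start: joints at [1.03, 0.259, 1.535, -0, 1.348, -0.203], TCP at [182.255, 518.93, 231.31] pointing down, gripper open.
Joint ranges: [-3.14, 3.14], [-0.91, 2.08], [0.19, 2.58], [-1.22, 4.36], [0.22, 2.71], [-3.12, 3.12]. Speed limits (rad/s): [2.57, 2.57, 3.14, 3.14, 3.14, 3.14].

INTERFACE

Orientations are given as a unit quaternion [x, y, z, w].
In Python, from plant import * gives the robot as it stands. The module is installed in compiled form; this text tells all that it offers.
- The arm moves only by the tool play_rows, never from a script. Its argument "targets" is a list of rows, each a list of 2 entries, a list of its own where there are three numbers: the shift along the tool's x, y, z in m, then the turn, a rotation vector about the tool's x, y, z in degrees. In form: [[[dx, dy, dz], [rx, ry, rz]], ...]. A call has 1 to 20 rows; each row shifts and turns the commanded pose from where the row before left it, along the tool's axes as they then stand; what a row does not reach is not made up. A row lasts 1/12 s, in which the tool goes at most 41.7 mm and 7.16 degrees, less where a joint would pass 70% of its speed; a pose out of reach is approached as far as the arm can. A call with a gripper value outside its range is refused whole. "hand" is the closure in counts, from 0 (fully open) to 255 (shut), set as the call begins (left out, the last holds). The fingers move at their own pace and stop on an object; the grip force is fixed at half the most. Time passes only in rows, so rows that do not move let the fingers close. It gives the time, the measured TCP pose, the force and the opening at its end, in the units of the state.
- get_obs(): the state, without advancing time (a new reading comes with each control period).
- get_image(name): name is "scene" or "top" or "wrist"; returns a dict with "img" (384x512x3 uint8, red, green, blue), "z_map" (384x512 float32, mm along the optical axis (not along the pixel's ray), 0 where there is no reading), "fx", "fy", "cx", "cy" (pixels), "world_from_camera" (4x4, takes a point from camera to world coordinates); the wrist camera has in their place "T_tool_cam" (4x4, takes a point from camera to tool coordinates, whose origin is the TCP and whose axes are the tool frame's). Camera axes: x right, y up, looking along -z (the intrinsics and any distortion apply to the point x, -y, -z); pixel columns grow to the right and rows downward; lengths in mm; the calibration is good to about 2 mm. A picture is of the moment at which its call begins: read the wrist's pose just before it.
- finish_job(): hands the job in, once; it reports no verdict.
Trained networks look in the newest picture that a camera, given by its name, has taken for a name from the list of things; names that differ only in an ending like _2 or _b are one class to them, and where a whole thing is asked for, a point or a joint stands for the part that bears it (a point fixed in the world has none). Each returns a list of dicts, best first, with "p" (0 to 1); they miss things now and then, are a little off and sometimes report something else, mostly with a low value. They report only what shows in the picture. A call takes as long as a camera call.
- boxes_of(camera, query): "uv" ([column, row] in pixels, amid what is visible of it).
- landmark_of(camera, query): "uv" ([column, row] in pixels: a listed point, or the origin of a listed thing).
The state is a dict: "time_s": time; "joint_pos": joint angles; "qd": joint speeds; "joint_torque": joint torques, N m; "tcp_pos": TCP position; "orientation": TCP orientation; "wrist_force": force on the tool from outside, world axes, zero at the start; "torque": the same for the moment, N m; "opening": finger opening in mm.
Only numpy, scipy, OpenCV 4.12 (cv2) and the standard library are available. Lean on these libraries where they do the work, as an engineer would, in place of code of your own. Each camera call takes 0.05 s, during which the arm holds its last target.

## Working session

There is one attempt and no reset: what is moved stays moved. The work goes in short steps, Python scripts to look and compute and a tool call to move; the robot and the scene stay as the last step left them, time stands still between calls to the robot, and variables do not carry over. Pictures are saved under pics/ and viewed, and the job is handed in when it is done.

Besides the shell and the picture viewer there is one more tool, called after "Call:" in YAML: its name, and indented under it one key for each argument. play_rows: Moves the arm, as the interface text tells. Its arguments: {"type":"object","properties":{"targets":{"type":"array","items":{"type":"array"}},"hand":{"type":"number"}},"required":["targets"]}

```bash
mkdir -p pics
cat > h.py <<'E'
from plant import *
import numpy as np, cv2
from scipy.spatial.transform import Rotation as R
def snap(cam,fn,scale=1.5):
    d=get_image(cam); im=cv2.cvtColor(d["img"],cv2.COLOR_RGB2BGR)
    cv2.imwrite("pics/"+fn,cv2.resize(im,None,fx=scale,fy=scale)); return d
def pix(d,u,v,z=None,r=1):
    if z is None:
        w=d["z_map"][int(v)-r:int(v)+r+1,int(u)-r:int(u)+r+1]; w=w[w>0]; z=np.median(w)
    p=np.array([(u-d["cx"])/d["fx"]*z,-(v-d["cy"])/d["fy"]*z,-z,1]); return (d["world_from_camera"]@p)[:3]
def onplane(d,u,v,h):
    T=d["world_from_camera"]; r=T[:3,:3]@np.array([(u-d["cx"])/d["fx"],-(v-d["cy"])/d["fy"],-1]); o=T[:3,3]
    return o+r*(h-o[2])/r[2]
E
python3 - <<'E'
from h import *
o=get_obs(); print(o)
for c in ["scene","top"]:
    d=snap(c,c+"1.png"); print(c,{k:d[k] for k in d if k not in("img","z_map")})
    for q in ["gate_center","lever_knob","lever_at_gate","bolt_tab","dot_green","dot_red","dot_yellow","dot_blue","winder","spool_mid","module_mid","coil_mid","tape_mid"]:
        L=landmark_of(c,q)
        for l in L[:2]:
            u,v=l["uv"]
            try: print(q,l["p"],np.round([u,v]),np.round(pix(d,u,v)))
            except Exception as e: print(q,l,e)
E
```

```text
{'time_s': 0.0, 'joint_pos': array([ 1.03019292e+00,  2.59363720e-01,  1.53606401e+00, -4.93999653e-06,
        1.34796935e+00, -2.02815047e-01]), 'qd': array([ 7.31971450e-04,  5.52403551e-05,  6.33185729e-04, -7.76374275e-04,
       -1.50534130e-03,  2.53510160e-04]), 'joint_torque': array([-1.60008915e-05, -4.46029651e+01, -2.90565223e+01, -5.75297927e-04,
        1.19922918e-02, -8.81987347e-06]), 'tcp_pos': array([181.99157929, 518.48008133, 230.47117626]), 'orientation': array([ 0.69764033, -0.11908895,  0.1186287 , -0.69645031]), 'wrist_force': array([-0.18080468,  0.37441458,  0.60942141]), 'torque': array([-0.03141713, -0.00666004,  0.0320594 ]), 'opening': 85.5782159109735}
scene {'fx': 398.9731369319897, 'fy': 398.9731369319897, 'cx': 261.33874862736997, 'cy': 192.95975873031128, 'world_from_camera': array([[ 7.22367047e-01,  3.02597992e-01, -6.21787990e-01,
         6.94269249e+01],
       [-6.91161162e-01,  3.44491873e-01, -6.35312204e-01,
        -4.29881877e+02],
       [ 2.19567116e-02,  8.88684311e-01,  4.57993557e-01,
         5.18398845e+02],
       [ 0.00000000e+0
[... 1457 characters left out ...]
22. 169.]
dot_green 0.43 [169. 256.] [449. 316.  35.]
dot_green 0.4 [297. 183.] [636.   7. 111.]
dot_red 0.39 [288. 180.] [644.  29. 110.]
dot_yellow 0.36 [279. 214.] [561.  48. 110.]
dot_blue 0.53 [291. 216.] [557.  21. 110.]
dot_blue 0.27 [302. 210.] [572.  -5. 108.]
winder 0.76 [287. 200.] [594.  31. 115.]
winder 0.53 [288. 180.] [642.  28. 110.]
spool_mid 0.73 [290. 123.] [790.  22.  69.]
spool_mid 0.46 [253. 240.] [492. 104.   0.]
module_mid 0.65 [287. 255.] [456.  16.  17.]
module_mid 0.21 [296. 183.] [636.  10. 111.]
coil_mid 0.65 [169. 258.] [444. 316.  35.]
coil_mid 0.19 [296. 183.] [636.  10. 110.]
tape_mid 0.54 [264. 192.] [611.  88. 132.]
tape_mid 0.5 [255. 242.] [488. 100.  -1.]
```

Run:
```python
from h import *
d=get_image("top"); im=cv2.cvtColor(d["img"],cv2.COLOR_RGB2BGR)
cv2.imwrite("pics/topcrop.png",cv2.resize(im[150:270,220:360],None,fx=5,fy=5,interpolation=2))
```

```text
(no output)
```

View pics/scene1.png

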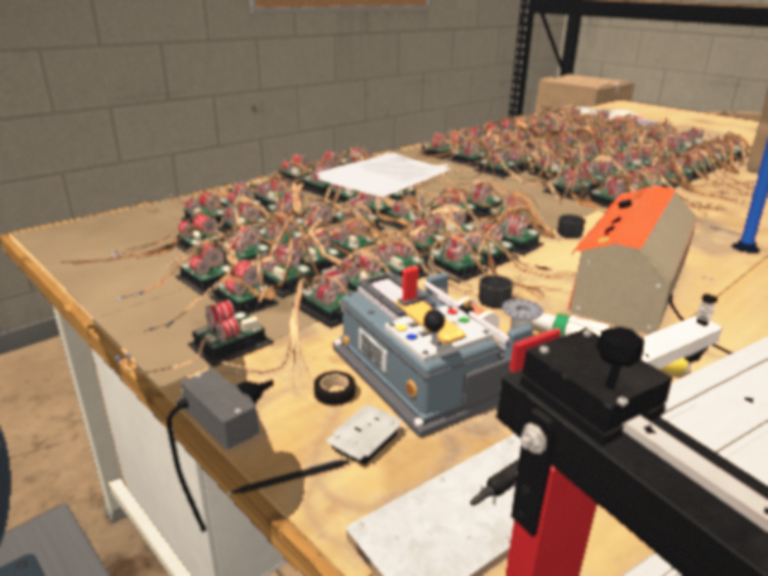

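View pics/top1.png

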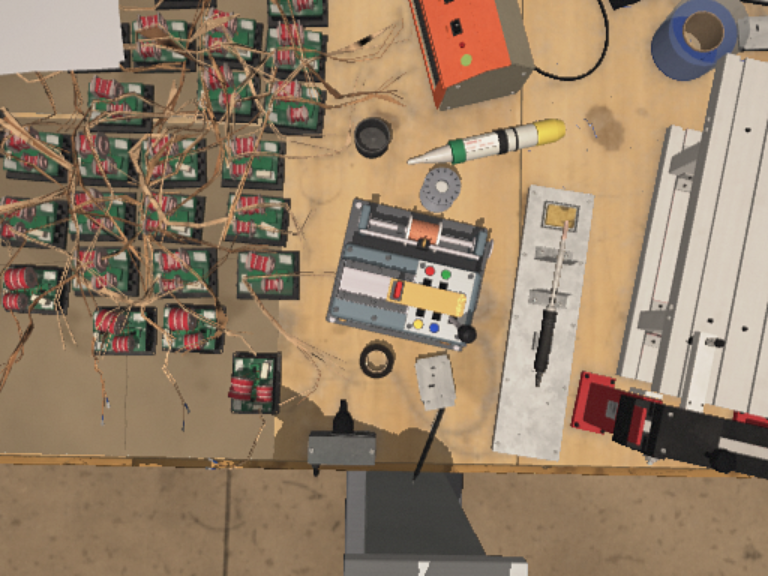

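View pics/topcrop.png

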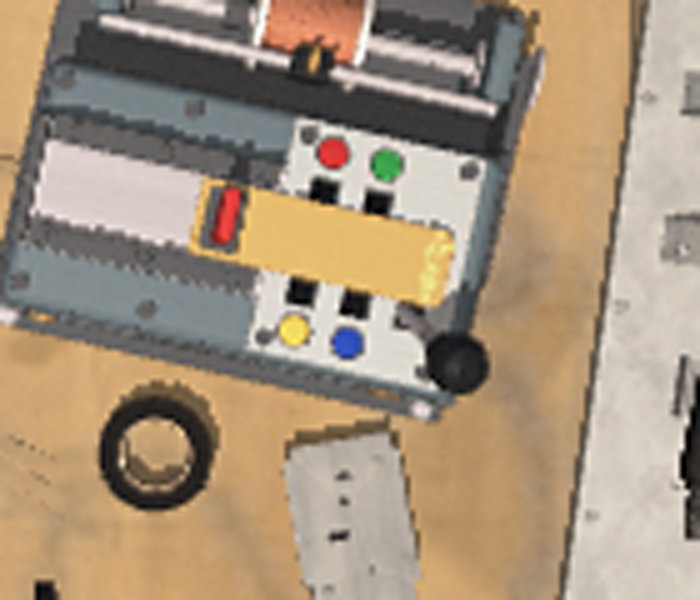

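The top view shows green at crop (387,165), which is the far slot of the middle column. Red is far left, yellow is near left and blue is near middle. The lever sits in the near-right parking slot and the bolt is shut. Next I fit the winder pose.

Run:
```python
from h import *
mod={'red':(43,26),'green':(43,0),'yellow':(-43,26),'blue':(-43,0)}
def cen(hsv,c,seed,rad=6):
    H,S,V=[hsv[...,i].astype(int) for i in range(3)]
    m={'red':((H<8)|(H>172)),'green':(H>45)&(H<85),'yellow':(H>18)&(H<35),'blue':(H>100)&(H<130)}[c]&(S>120)&(V>70)
    yy,xx=np.mgrid[:384,:512]; m&=(xx-seed[0])**2+(yy-seed[1])**2<rad**2
    return xx[m].mean(),yy[m].mean(),m.sum()
seeds={'top':{'red':(286.6,180.8),'green':(297.4,183),'yellow':(278.8,215.8),'blue':(289.6,218.6)},
'scene':{'red':(302,206),'green':(308,214),'yellow':(268,219),'blue':(275,225)}}
for c in seeds:
    d=get_image(c); hsv=cv2.cvtColor(d["img"],cv2.COLOR_RGB2HSV)
    P=[];M=[]
    for k,s in seeds[c].items():
        u,v,n=cen(hsv,k,s)
        p=onplane(d,u,v,109); print(c,k,round(u,1),round(v,1),n,p.round(1), pix(d,u,v).round(1)); P.append(p[:2]);M.append(mod[k])
    P=np.array(P);M=np.array(M,float)
    a=P-P.mean(0);b=M-M.mean(0)
    yaw=np.arctan2((b[:,0]*a[:,1]-b[:,1]*a[:,0]).sum(),(a*b).sum())
    Rm=np.array([[np.cos(yaw),-np.sin(yaw)],[np.sin(yaw),np.cos(yaw)]])
    t=P.mean(0)-Rm@M.mean(0); print(c,"yaw",yaw,np.degrees(yaw),"t",t,"res",(P-(M@Rm.T+t)).round(1).tolist())
    for q in ["lever_knob","bolt_tab"]:
        u,v=landmark_of(c,q)[0]["uv"]; p=onplane(d,u,v,158 if q=="lever_knob" else 153); print(q,p.round(1),"winder",(Rm.T@(p[:2]-t)).round(1))
    # depth cloud around knob / tab, in winder frame
    vv,uu=np.nonzero(d["z_map"]>0); z=d["z_map"][vv,uu]
    T=d["world_from_camera"]; W=(T[:3,:3]@np.array([(uu-d["cx"])/d["fx"]*z,-(vv-d["cy"])/d["fy"]*z,-z])).T+T[:3,3]
    w=(W[:,:2]-t)@Rm; s=(np.abs(w)<200).all(1)&(W[:,2]>135)&(W[:,2]<190)
    for n,ss in [("knob",s&(w[:,1]<-20)),("tab",s&(w[:,1]>40)&(w[:,1]<100))]:
        print(n,ss.sum(),w[ss].min(0).round(),w[ss].max(0).round(),W[ss,2].min().round(),W[ss,2].max().round())
o=get_obs();print(R.from_quat(o["orientation"]).as_matrix().round(3))
```

```text
top red 286.3 180.3 28 [642.   32.9 109. ] [641.9  33.  110.1]
top green 296.8 182.6 24 [637.2   7.8 109. ] [637.    8.1 110.8]
top yellow 278.3 215.6 29 [558.2  50.2 109. ] [558.2  50.4 110.8]
top blue 289.0 218.3 24 [552.5  24.8 109. ] [552.5  25.  110.6]
top yaw -0.20133634556486296 -11.535722863454138 t [594.87726609  16.20699865] res [[-0.2, -0.2], [0.2, 0.2], [0.3, -0.0], [-0.3, 0.0]]
lever_knob [546.7 -17.2 158. ] winder [-40.6 -42.3]
bolt_tab [614.8  86.5 153. ] winder [ 5.4 72.9]
knob 135 [-55. -57.] [-28. -30.] 138.0 171.0
tab 42 [-12.  67.] [12. 74.] 141.0 170.0
scene red 300.9 207.1 14 [643.   36.2 109. ] [640.5  34.1 110.8]
scene green 308.6 212.8 5 [636.8   9.6 109. ] [636.2   9.2 109.4]
scene yellow 266.8 218.1 14 [557.5  51.5 109. ] [556.4  50.4 109.9]
scene blue 274.0 224.0 11 [552.5  26.3 109. ] [550.1  24.  111. ]
scene yaw -0.1888093796978611 -10.817980589170492 t [595.00280545  18.12219122] res [[0.9, 0.6], [-0.5, -0.4], [-0.1, -0.2], [-0.3, 0.1]]
lever_knob [536.6 -18.2 158. ] winder [-50.5 -46.7]
bolt_tab [607.9  83.5 153. ] winder [ 0.4 66.7]
knob 198 [-56. -59.] [-31. -37.] 136.0 170.0
tab 167 [-13.  64.] [12. 75.] 135.0 171.0
[[ 0.943 -0.     0.331]
 [-0.331 -0.     0.943]
 [-0.    -1.    -0.   ]]
```

Call:
play_rows:
  hand: 255
  targets:
    - [[0,0,0],[0,-4,0]]
    - [[0,0,0],[0,-4,0]]
    - [[0,0,0],[0,0,0]]
    - [[0,0,0],[0,0,0]]

```text
time_s: 2.08
tcp_pos: [182.3, 518.9, 231.3]
orientation: [0.704, -0.071, 0.071, -0.704]
wrist_force: [0.4, -0.2, -0.5]
opening: 38.9
```

```bash
cat >> h.py <<'E'
YAW=-0.198; T0=np.array([595.,16.8]); RW=np.array([[np.cos(YAW),-np.sin(YAW)],[np.sin(YAW),np.cos(YAW)]])
def tow(p): return np.r_[RW.T@(np.array(p[:2])-T0),p[2]]
def st(*targets):
    o=get_obs(); M=R.from_quat(o["orientation"]).as_matrix(); p=o["tcp_pos"]
    print("t",round(o["time_s"],2),"winder",tow(p).round(1),"F_w",(RW.T@o["wrist_force"][:2]).round(2),o["wrist_force"][2].round(2),"open",round(o["opening"],1))
    print("yaw err deg",np.degrees(np.arctan2(M[1,0],M[0,0])-YAW).round(2),"tooldown",M[:,1].round(3))
    for t in targets:
        w=np.r_[RW@np.array(t[:2],float)+T0,t[2]]; print(t,"shift tool mm",(M.T@(w-p)).round(1)); p=w
E
python3 -c "
from h import *
st((0,30,231),(0,30,132))"
```

```text
t 2.08 winder [-503.5  411.1  231.3] F_w [ 0.45 -0.12] -0.49 open 38.9
yaw err deg -0.12 tooldown [-0. -0. -1.]
(0, 30, 231) shift tool mm [ 5.043e+02  3.000e-01 -3.800e+02]
(0, 30, 132) shift tool mm [-0. 99.  0.]
```

Call:
play_rows:
  targets:
    - [[0.0252,0,-0.019],[0,0,0]]
    - [[0.0252,0,-0.019],[0,0,0]]
    - [[0.0252,0,-0.019],[0,0,0]]
    - [[0.0252,0,-0.019],[0,0,0]]
    - [[0.0252,0,-0.019],[0,0,0]]
    - [[0.0252,0,-0.019],[0,0,0]]
    - [[0.0252,0,-0.019],[0,0,0]]
    - [[0.0252,0,-0.019],[0,0,0]]
    - [[0.0252,0,-0.019],[0,0,0]]
    - [[0.0252,0,-0.019],[0,0,0]]
    - [[0.0252,0,-0.019],[0,0,0]]
    - [[0.0252,0,-0.019],[0,0,0]]
    - [[0.0252,0,-0.019],[0,0,0]]
    - [[0.0252,0,-0.019],[0,0,0]]
    - [[0.0252,0,-0.019],[0,0,0]]
    - [[0.0252,0,-0.019],[0,0,0]]
    - [[0.0252,0,-0.019],[0,0,0]]
    - [[0.0252,0,-0.019],[0,0,0]]
    - [[0.0252,0,-0.019],[0,0,0]]
    - [[0.0252,0,-0.019],[0,0,0]]

```text
time_s: 3.75
tcp_pos: [602.5, 45.8, 231.3]
orientation: [-0.704, 0.071, -0.071, 0.704]
wrist_force: [0.2, 0.5, -0.3]
opening: 0.1
```

```bash
python3 -c "
from h import *
st((0,30,231),(0,30,132))
d=snap('wrist','w1.png')
d=snap('scene','s2.png')
d=get_image('top'); cv2.imwrite('pics/t2.png',cv2.resize(cv2.cvtColor(d['img'],4)[130:270,200:380],None,fx=4,fy=4))
"
```

```text
t 3.75 winder [  1.6  29.9 231.3] F_w [0.14 0.57] -0.3 open 0.1
yaw err deg -0.15 tooldown [ 0.  0. -1.]
(0, 30, 231) shift tool mm [-1.6  0.3  0.1]
(0, 30, 132) shift tool mm [-0. 99. -0.]
```

View pics/w1.png

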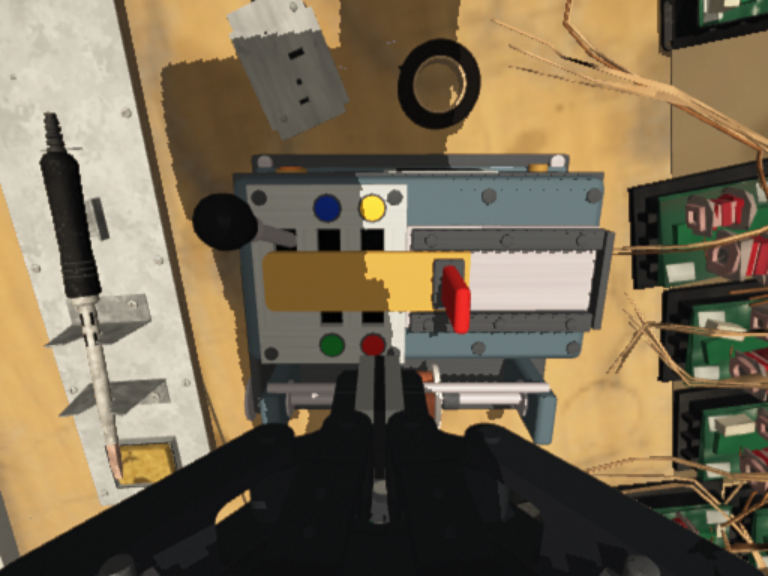

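View pics/s2.png

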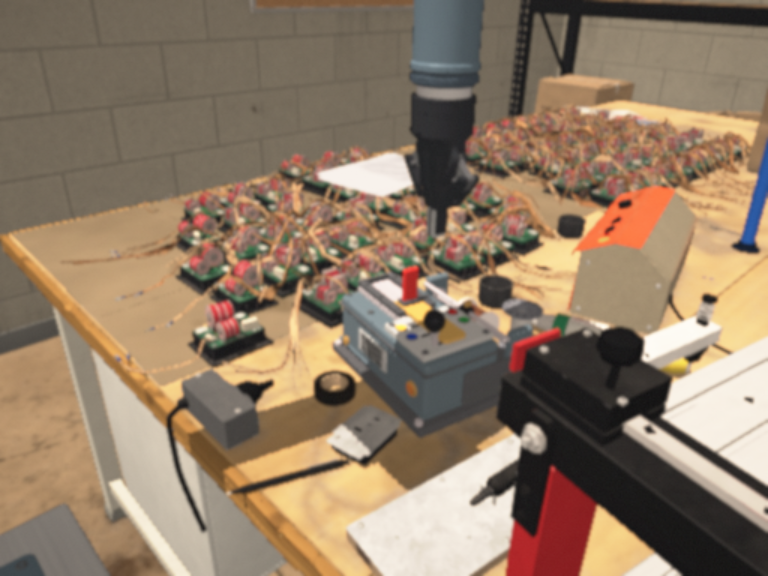

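The wrist view shows the gate squared with the tool, the tab at (455,300) to the right of the closed fingers, and nothing under the tip except the bolt tongue. Descending between the knob and the tab.

Call:
play_rows:
  targets:
    - [[-0.0016,0.019,0],[0,0,0]]
    - [[0,0.019,0],[0,0,0]]
    - [[0,0.019,0],[0,0,0]]
    - [[0,0.019,0],[0,0,0]]
    - [[0,0.019,0],[0,0,0]]
    - [[0,0,0.006],[0,0,0]]
    - [[0,0,0.006],[0,0,0]]
    - [[0,0,0],[0,0,0]]

```text
time_s: 4.57
tcp_pos: [602.9, 61.1, 137.6]
orientation: [-0.703, 0.069, -0.07, 0.704]
wrist_force: [0.3, 0.3, 0.7]
opening: 0.1
```

Call:
play_rows:
  targets:
    - [[0,0,0.004],[0,0,0]]
    - [[0,0,0.004],[0,0,0]]
    - [[0,0,0.004],[0,0,0]]
    - [[0,0,0.004],[0,0,0]]
    - [[0,0,0],[0,0,0]]

```text
time_s: 4.98
tcp_pos: [606.0, 75.6, 136.9]
orientation: [-0.704, 0.069, -0.07, 0.704]
wrist_force: [0.5, -0.1, -0.1]
opening: 0.2
```

```bash
python3 -c "
from h import *
st()
d=snap('scene','s3.png')
for l in landmark_of('scene','bolt_tab')[:2]: print(l,tow(onplane(d,*l['uv'],153)))
cv2.imwrite('pics/s3.png',cv2.resize(cv2.cvtColor(d['img'],4)[140:300,200:380],None,fx=4,fy=4))
"
```

```text
t 4.98 winder [ -0.8  59.8 136.9] F_w [0.52 0.01] -0.11 open 0.2
yaw err deg 0.01 tooldown [ 0.001  0.    -1.   ]
{'uv': [270.8, 182.8], 'p': 0.63} [  1.54988036  82.69094444 153.        ]
```

View pics/s3.png

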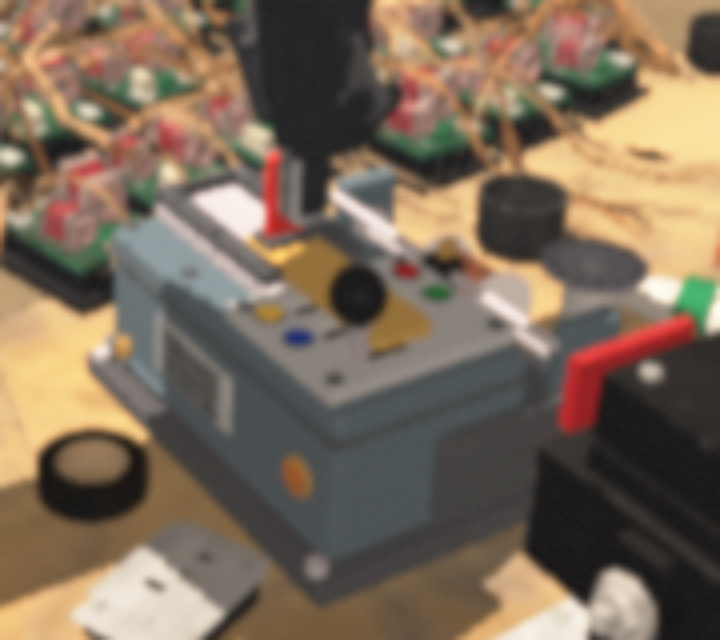

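Call:
play_rows:
  targets:
    - [[0,0,0.005],[0,0,0]]
    - [[0,0,0.005],[0,0,0]]
    - [[0,0,0.005],[0,0,0]]
    - [[0,0,0.005],[0,0,0]]
    - [[0,0,0.005],[0,0,0]]
    - [[0,0,0.005],[0,0,0]]
    - [[0,0,0.005],[0,0,0]]
    - [[0,0,0.005],[0,0,0]]
    - [[0,0,0.005],[0,0,0]]
    - [[0,0,0],[0,0,0]]

```text
time_s: 5.92
tcp_pos: [614.6, 120.3, 136.3]
orientation: [-0.703, 0.07, -0.07, 0.704]
wrist_force: [0.1, -0.0, -0.5]
opening: -0.2
```

```bash
cat >> h.py <<'E'
def cloud(cam):
    d=get_image(cam); vv,uu=np.nonzero(d["z_map"]>0); z=d["z_map"][vv,uu]; T=d["world_from_camera"]
    W=(T[:3,:3]@np.array([(uu-d["cx"])/d["fx"]*z,-(vv-d["cy"])/d["fy"]*z,-z])).T+T[:3,3]
    return d,np.c_[(W[:,:2]-T0)@RW,W[:,2]],d["img"][vv,uu].astype(int)
def tab(cam):
    d,w,c=cloud(cam)
    s=(c[:,0]>120)&(c[:,1]<60)&(c[:,2]<70)&(np.abs(w[:,0])<25)&(w[:,1]>40)&(w[:,1]<170)&(w[:,2]>118)&(w[:,2]<180)
    print(cam,"tab n",s.sum(),"y",np.percentile(w[s,1],[0,10,50,90,100]).round(1) if s.sum() else None)
E
python3 -c "
from h import *
st();tab('top');tab('scene')
d=get_image('top'); cv2.imwrite('pics/t4.png',cv2.resize(cv2.cvtColor(d['img'],4)[130:270,200:380],None,fx=4,fy=4))
"
```

```text
t 5.92 winder [ -1.2 105.3 136.3] F_w [0.09 0.  ] -0.45 open -0.2
yaw err deg 0.03 tooldown [ 0.     0.001 -1.   ]
top tab n 0 y None
scene tab n 15 y [119.5 120.  120.8 123.3 123.9]
```

View pics/t4.png

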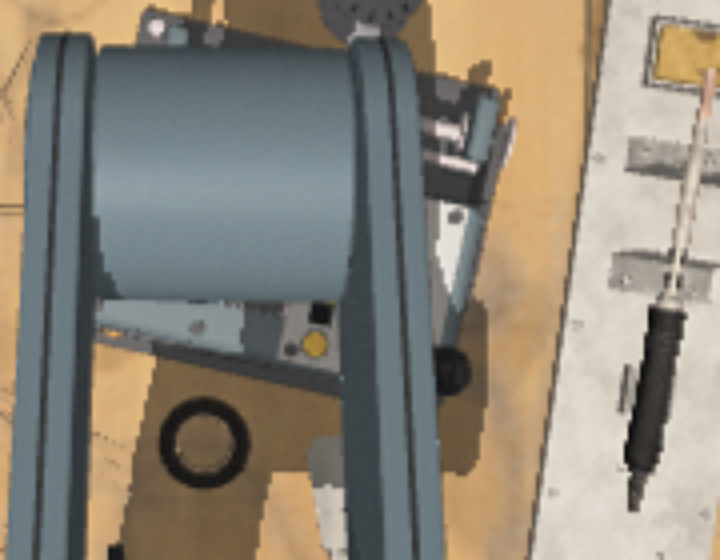

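Call:
play_rows:
  targets:
    - [[0,0,0.004],[0,0,0]]
    - [[0,0,0.004],[0,0,0]]
    - [[0,0,0.004],[0,0,0]]
    - [[0,0,0.004],[0,0,0]]
    - [[0,0,0.003],[0,0,0]]
    - [[0,0,0],[0,0,0]]

```text
time_s: 6.57
tcp_pos: [618.3, 138.5, 136.3]
orientation: [-0.703, 0.07, -0.07, 0.704]
wrist_force: [-0.1, -0.3, -0.0]
opening: -0.2
```

Call:
play_rows:
  targets:
    - [[0,0,-0.01],[0,0,0]]
    - [[0,-0.02,-0.01],[0,0,0]]
    - [[0,-0.03,0],[0,0,0]]
    - [[0,-0.025,0],[0,0,0]]
    - [[-0.03,0,-0.02],[0,0,0]]
    - [[-0.03,0,-0.025],[0,0,0]]
    - [[-0.03,0,-0.025],[0,0,0]]
    - [[0,0,-0.03],[0,0,0]]
    - [[0,0,-0.03],[0,0,0]]
    - [[0,0,0],[0,0,0]]

```text
time_s: 7.4
tcp_pos: [499.1, 4.0, 211.9]
orientation: [0.704, -0.071, 0.071, -0.703]
wrist_force: [0.6, -1.0, 0.9]
opening: 0.4
```

```bash
cat >> h.py <<'E'
def knob(cam):
    d,w,c=cloud(cam)
    s=(c.max(1)<60)&(np.abs(w[:,0])<75)&(np.abs(w[:,1])<75)&(w[:,2]>143)&(w[:,2]<188)
    if s.sum()>5: print(cam,"knob n",s.sum(),"min",np.percentile(w[s],2,axis=0).round(1),"max",np.percentile(w[s],98,axis=0).round(1),"med",np.median(w[s],0).round(1))
E
python3 -c "
from h import *
st((-90,-44,215),(-90,-44,150));tab('top');tab('scene');knob('top');knob('scene')
d=snap('wrist','w5.png')
"
```

```text
t 7.4 winder [-91.5 -31.4 211.9] F_w [ 0.77 -0.9 ] 0.89 open 0.4
yaw err deg -0.19 tooldown [ 0.001 -0.003 -1.   ]
(-90, -44, 215) shift tool mm [  1.5  -3.1 -12.6]
(-90, -44, 150) shift tool mm [-0.1 65.   0.2]
top tab n 11 y [137.7 138.  139.  144.6 145.1]
scene tab n 52 y [136.4 137.7 139.1 140.8 142. ]
top knob n 45 min [-48.4 -48.1 148.7] max [-28.9 -31.6 166.7] med [-36.5 -35.2 162.2]
scene knob n 136 min [-56.  -57.8 146.5] max [-38.6 -42.9 168.9] med [-48.8 -51.9 160.3]
```

View pics/w5.png

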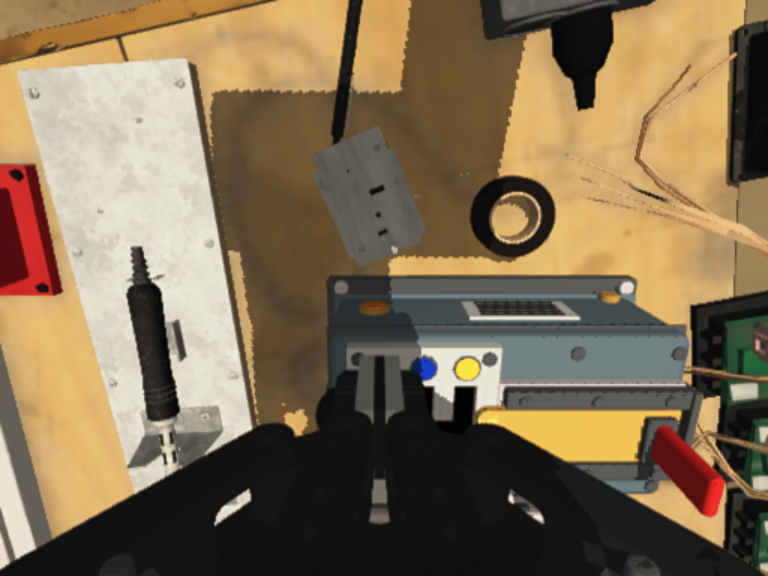

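The tab is now at y≈140, so the bolt is about 72 mm back, and its tongue clears the middle slot. Moving down on the near side of the knob.

Call:
play_rows:
  targets:
    - [[0.0015,0,-0.0125],[0,0,0]]
    - [[0,0.02,0],[0,0,0]]
    - [[0,0.02,0],[0,0,0]]
    - [[0,0.02,0],[0,0,0]]
    - [[0.006,0,0],[0,0,0]]
    - [[0.006,0,0],[0,0,0]]
    - [[0,0,0],[0,0,0]]

```text
time_s: 8.23
tcp_pos: [513.5, -6.6, 152.3]
orientation: [0.704, -0.069, 0.071, -0.704]
wrist_force: [-0.2, -0.1, 0.5]
opening: 0.2
```

```bash
python3 -c "
from h import *
st();knob('scene')
d=get_image('scene');cv2.imwrite('pics/s6.png',cv2.resize(cv2.cvtColor(d['img'],4)[140:300,200:380],None,fx=4,fy=4))
"
```

```text
t 8.23 winder [-75.3 -38.9 152.3] F_w [-0.22 -0.15] 0.47 open 0.2
yaw err deg 0.04 tooldown [ 0.002 -0.    -1.   ]
scene knob n 154 min [-74.5 -57.6 146.8] max [-39.8 -42.  183.2] med [-50.2 -51.3 161.6]
```

View pics/s6.png

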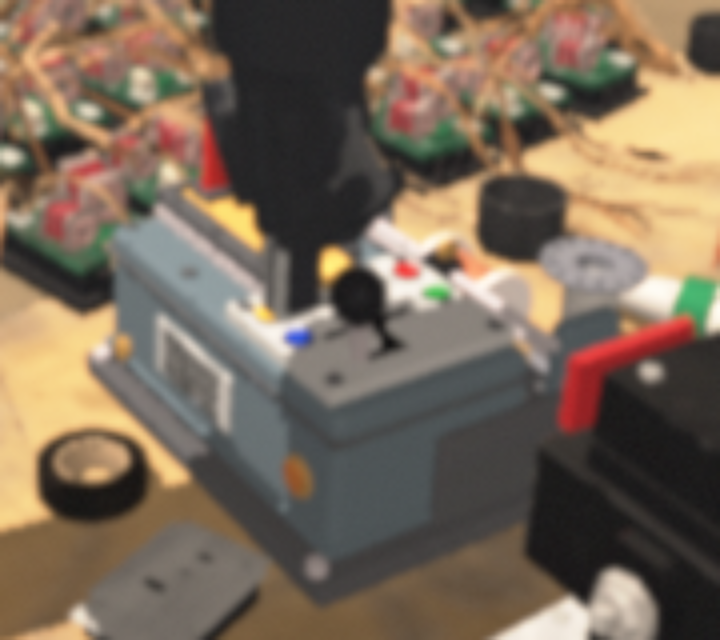

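Call:
play_rows:
  targets:
    - [[0,0,-0.006],[0,0,0]]
    - [[0.004,0,0],[0,0,0]]
    - [[0.004,0,0],[0,0,0]]
    - [[0.004,0,0],[0,0,0]]
    - [[0.004,0,0],[0,0,0]]
    - [[0.004,0,0],[0,0,0]]
    - [[0.004,0,0],[0,0,0]]
    - [[0,0,0],[0,0,0]]

```text
time_s: 9.0
tcp_pos: [534.2, -17.4, 151.2]
orientation: [0.704, -0.07, 0.07, -0.704]
wrist_force: [-1.9, 0.6, 1.2]
opening: -0.0
```

Call:
play_rows:
  targets:
    - [[0.004,0,0],[0,0,0]]
    - [[0.004,0,0],[0,0,0]]
    - [[0.004,0,0],[0,0,0]]
    - [[0.004,0,0],[0,0,0]]
    - [[0.003,0,0],[0,0,0]]
    - [[0,0,0],[0,0,0]]

```text
time_s: 9.5
tcp_pos: [553.0, -21.2, 151.3]
orientation: [0.704, -0.07, 0.07, -0.704]
wrist_force: [-1.4, -0.5, 0.7]
opening: -0.2
```

```bash
python3 -c "
from h import *
st();knob('scene')
d=get_image('scene');cv2.imwrite('pics/s7.png',cv2.resize(cv2.cvtColor(d['img'],4)[140:300,200:380],None,fx=4,fy=4))
"
```

```text
t 9.5 winder [-33.7 -45.5 151.3] F_w [-1.24 -0.75] 0.73 open -0.2
yaw err deg -0.02 tooldown [ 0.001 -0.    -1.   ]
scene knob n 211 min [-41.3 -59.4 151.5] max [ -6.5 -46.  186.5] med [-20.6 -56.7 169.9]
```

View pics/s7.png

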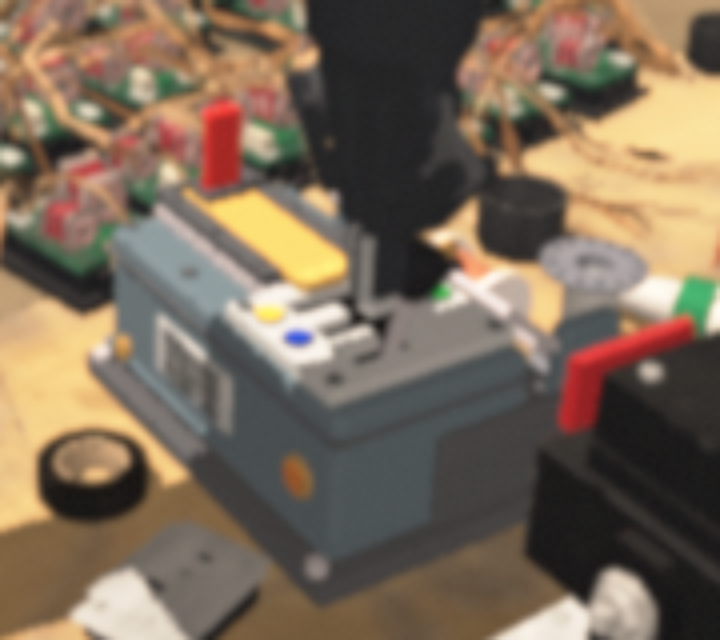

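Call:
play_rows:
  targets:
    - [[0.003,0,0],[0,0,0]]
    - [[0.003,0,0],[0,0,0]]
    - [[0,0,0],[0,0,0]]

```text
time_s: 9.85
tcp_pos: [558.5, -22.3, 151.4]
orientation: [0.704, -0.07, 0.07, -0.704]
wrist_force: [-2.2, 0.6, 1.1]
opening: -0.2
```

Call:
play_rows:
  targets:
    - [[0.002,0,0],[0,0,0]]
    - [[0,0,0],[0,0,0]]

```text
time_s: 10.02
tcp_pos: [560.2, -22.6, 151.3]
orientation: [-0.704, 0.07, -0.07, 0.704]
wrist_force: [-1.9, 0.0, 0.8]
opening: -0.1
```

Call:
play_rows:
  targets:
    - [[-0.015,0,0],[0,0,0]]
    - [[-0.015,-0.01,0],[0,0,0]]
    - [[0,-0.03,0],[0,0,0]]
    - [[0,-0.025,0],[0,0,0]]
    - [[0,0,-0.025],[0,0,0]]
    - [[0,0,-0.025],[0,0,0]]
    - [[0.028,0,0],[0,0,0]]
    - [[0.028,0,0],[0,0,0]]
    - [[0,0,0],[0,0,0]]

```text
time_s: 10.77
tcp_pos: [579.9, -78.6, 216.2]
orientation: [0.704, -0.069, 0.072, -0.703]
wrist_force: [0.0, -0.6, 1.1]
opening: -0.1
```

```bash
python3 -c "
from h import *
st((0,-95,215),(0,-95,158));knob('scene');knob('top')
d=get_image('scene');cv2.imwrite('pics/s8.png',cv2.resize(cv2.cvtColor(d['img'],4)[140:300,200:380],None,fx=4,fy=4))
"
```

```text
t 10.77 winder [  4.  -96.5 216.2] F_w [ 0.14 -0.53] 1.1 open -0.1
yaw err deg -0.1 tooldown [ 0.005 -0.001 -1.   ]
(0, -95, 215) shift tool mm [-4.   1.2  1.5]
(0, -95, 158) shift tool mm [-0.3 57.   0. ]
scene knob n 128 min [-16.2 -59.9 150.4] max [ -0.8 -45.2 175.1] med [-10.1 -53.4 166.7]
top knob n 115 min [-14.8 -57.8 161.3] max [  8.1 -34.2 176.7] med [ -3.1 -45.3 171.7]
```

View pics/s8.png

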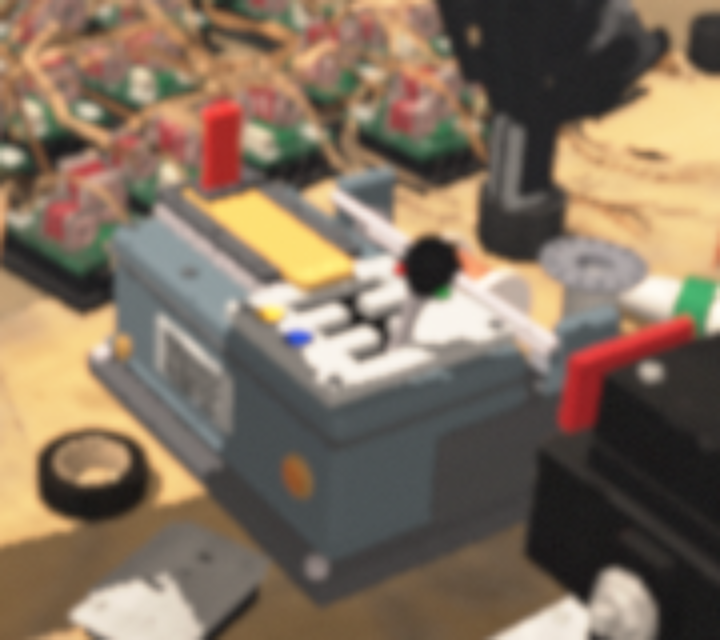

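Call:
play_rows:
  targets:
    - [[-0.005,0.02,0],[0,0,0]]
    - [[0,0.025,0],[0,0,0]]
    - [[0,0.017,0.003],[0,0,0]]
    - [[0,0,0.006],[0,0,0]]
    - [[0,0,0.006],[0,0,0]]
    - [[0,0,0.004],[0,0,0]]
    - [[0,0,0.004],[0,0,0]]
    - [[0,0,0.004],[0,0,0]]
    - [[0,0,0],[0,0,0]]

```text
time_s: 11.67
tcp_pos: [577.4, -49.7, 157.0]
orientation: [0.705, -0.068, 0.071, -0.703]
wrist_force: [-2.1, -2.7, 5.1]
opening: 0.3
```

Call:
play_rows:
  targets:
    - [[0,0,0.004],[0,0,0]]
    - [[0,0,0.004],[0,0,0]]
    - [[0,0,0],[0,0,0]]

```text
time_s: 11.92
tcp_pos: [579.1, -41.8, 156.7]
orientation: [0.704, -0.068, 0.071, -0.703]
wrist_force: [-0.8, -2.9, 2.0]
opening: -0.1
```

```bash
python3 -c "
from h import *
st();knob('scene');knob('top')
"
```

```text
t 11.92 winder [ -4.1 -60.6 156.7] F_w [-0.26 -2.98] 1.98 open -0.1
yaw err deg 0.02 tooldown [ 0.004 -0.002 -1.   ]
scene knob n 135 min [-16.5 -74.2 155.5] max [  0.5 -33.8 187.4] med [-11.1 -44.1 173.6]
```

Call:
play_rows:
  targets:
    - [[0,0,0.004],[0,0,0]]
    - [[0,0,0.004],[0,0,0]]
    - [[0,0,0.004],[0,0,0]]
    - [[0,0,0.004],[0,0,0]]
    - [[0,0,0],[0,0,0]]

```text
time_s: 12.43
tcp_pos: [580.6, -24.5, 154.0]
orientation: [-0.703, 0.07, -0.069, 0.704]
wrist_force: [-0.8, -2.5, 1.2]
opening: 0.2
```

Call:
play_rows:
  targets:
    - [[0,0,0.004],[0,0,0]]
    - [[0,0,0.004],[0,0,0]]
    - [[0,0,0.003],[0,0,0]]
    - [[0,0,0],[0,0,0]]

```text
time_s: 12.77
tcp_pos: [582.9, -14.0, 154.2]
orientation: [-0.703, 0.07, -0.07, 0.704]
wrist_force: [-0.8, -1.8, 0.8]
opening: 0.0
```

```bash
python3 -c "
from h import *
st();knob('scene');knob('top')
d=get_image('scene');cv2.imwrite('pics/s9.png',cv2.resize(cv2.cvtColor(d['img'],4)[140:300,200:380],None,fx=4,fy=4))
"
```

```text
t 12.77 winder [ -5.8 -32.6 154.2] F_w [-0.4  -1.91] 0.81 open 0.0
yaw err deg 0.02 tooldown [-0.     0.001 -1.   ]
scene knob n 133 min [-16.1 -46.4 159.6] max [ -3.2  -2.  185.9] med [-11.9 -14.7 175. ]
```

View pics/s9.png

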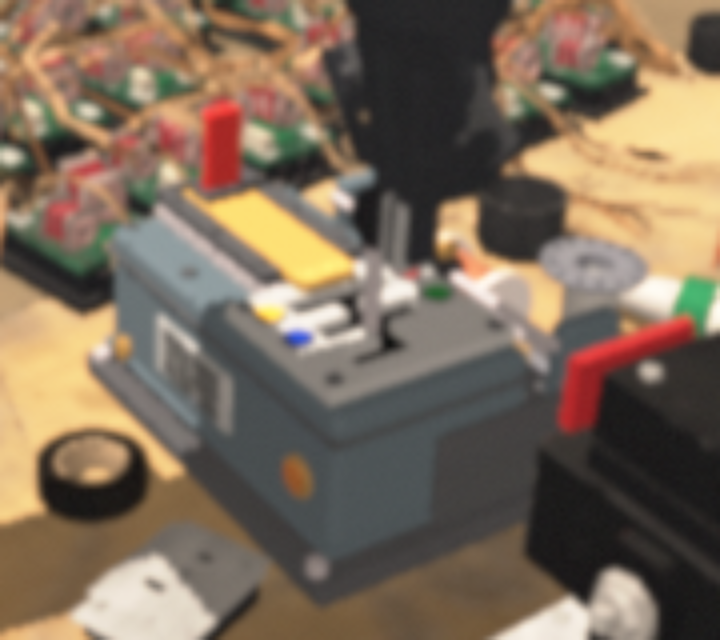

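Call:
play_rows:
  targets:
    - [[0,0,0.003],[0,0,0]]
    - [[0,0,0.002],[0,0,0]]
    - [[0,0,0],[0,0,0]]

```text
time_s: 13.17
tcp_pos: [583.9, -9.7, 154.3]
orientation: [-0.704, 0.07, -0.07, 0.704]
wrist_force: [0.6, -0.4, 0.8]
opening: 0.2
```

Call:
play_rows:
  targets:
    - [[0,0,-0.02],[0,0,0]]
    - [[0,0,-0.025],[0,0,0]]
    - [[0,-0.03,-0.005],[0,0,0]]
    - [[0,-0.035,0],[0,0,0]]
    - [[-0.03,0,0],[0,0,0]]
    - [[-0.03,0,0],[0,0,0]]
    - [[-0.03,0,0.01],[0,0,0]]
    - [[0,0,0],[0,0,0]]

```text
time_s: 13.83
tcp_pos: [482.6, -28.6, 218.9]
orientation: [-0.703, 0.071, -0.068, 0.704]
wrist_force: [0.1, 1.8, -0.5]
opening: 0.0
```

```bash
python3 -c "
from h import *
st((-65,0,220),(-65,0,145));knob('scene');knob('top')
d=get_image('scene');cv2.imwrite('pics/s10.png',cv2.resize(cv2.cvtColor(d['img'],4)[140:300,200:380],None,fx=4,fy=4))
d=get_image('top');cv2.imwrite('pics/t10.png',cv2.resize(cv2.cvtColor(d['img'],4)[150:250,240:340],None,fx=6,fy=6))
"
```

```text
t 13.83 winder [-101.3  -66.7  218.9] F_w [-0.28  1.75] -0.5 open 0.0
yaw err deg 0.03 tooldown [-0.004  0.003 -1.   ]
(-65, 0, 220) shift tool mm [36.3 -1.2 66.6]
(-65, 0, 145) shift tool mm [ 0.4 75.  -0.1]
scene knob n 119 min [-16.6 -14.5 158.2] max [ -1.    0.2 183. ] med [-10.2  -8.8 173.3]
top knob n 109 min [-14.2 -13.6 170.8] max [  8.4  10.6 184. ] med [ -3.1  -0.2 180.1]
```

View pics/s10.png

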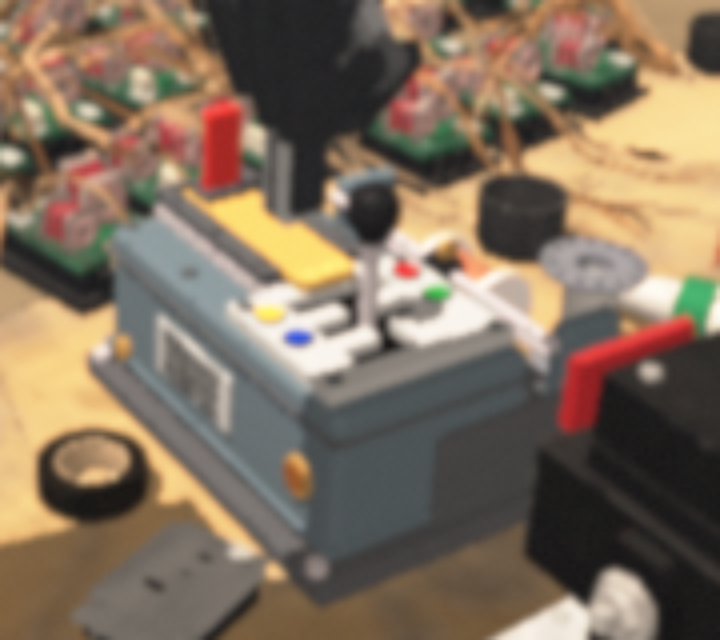

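View pics/t10.png

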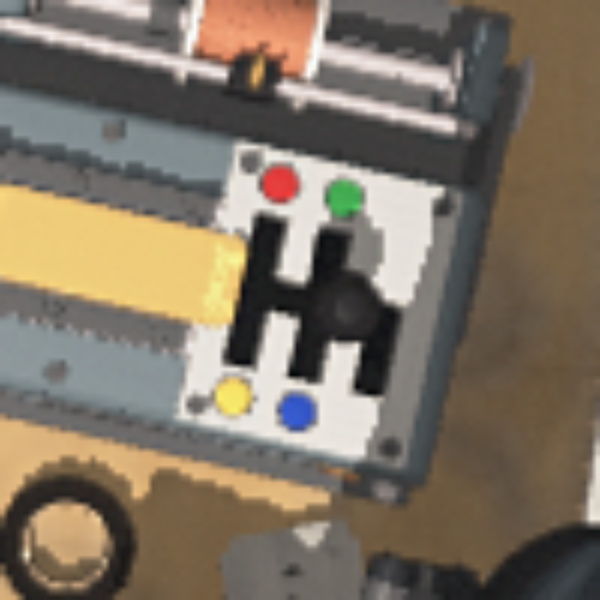

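The top view shows the whole H clear of the bolt. The knob centre is at about y=-1 and x=-3, in line with the middle column. Now pushing from the near side.

Call:
play_rows:
  targets:
    - [[0.018,0,0.033],[0,0,0]]
    - [[0.018,0,0.033],[0,0,0]]
    - [[0,0.025,0],[0,0,0]]
    - [[0,0.025,0],[0,0,0]]
    - [[0,0.02,0],[0,0,0]]
    - [[0,0,0],[0,0,0]]

```text
time_s: 14.53
tcp_pos: [534.3, 26.5, 144.7]
orientation: [-0.703, 0.073, -0.067, 0.704]
wrist_force: [-0.4, 0.4, 0.1]
opening: 0.1
```

```bash
python3 -c "
from h import *
st((-33,-1,148))"
```

```text
t 14.53 winder [-61.4  -2.4 144.7] F_w [-0.52  0.35] 0.12 open 0.1
yaw err deg 0.01 tooldown [-0.008  0.001 -1.   ]
(-33, -1, 148) shift tool mm [28.4 -3.6  1.4]
```

Call:
play_rows:
  targets:
    - [[0.01,0,0.001],[0,0,0]]
    - [[0.01,0,0],[0,0,0]]
    - [[0.006,0,0],[0,0,0]]
    - [[0.004,0,0],[0,0,0]]
    - [[0.004,0,0],[0,0,0]]
    - [[0.004,0,0],[0,0,0]]
    - [[0,0,0],[0,0,0]]

```text
time_s: 15.12
tcp_pos: [574.1, 19.4, 149.7]
orientation: [0.704, -0.07, 0.07, -0.704]
wrist_force: [-1.2, 0.2, 1.1]
opening: -0.2
```

Call:
play_rows:
  targets:
    - [[0.004,0,0],[0,0,0]]
    - [[0.004,0,0],[0,0,0]]
    - [[0.004,0,0],[0,0,0]]
    - [[0,0,0],[0,0,0]]

```text
time_s: 15.45
tcp_pos: [586.1, 17.1, 149.4]
orientation: [0.704, -0.07, 0.07, -0.704]
wrist_force: [-1.3, -0.5, 2.0]
opening: 0.1
```

```bash
python3 -c "
from h import *
st();knob('scene')
d=get_image('scene');cv2.imwrite('pics/s11.png',cv2.resize(cv2.cvtColor(d['img'],4)[140:300,200:380],None,fx=4,fy=4))"
```

```text
t 15.45 winder [ -8.8  -1.5 149.4] F_w [-1.15 -0.7 ] 2.04 open 0.1
yaw err deg -0.01 tooldown [ 0.001 -0.    -1.   ]
scene knob n 174 min [-16.7 -15.6 158.4] max [ 17.   -6.6 186.3] med [ -2.7 -12.3 173.4]
```

View pics/s11.png

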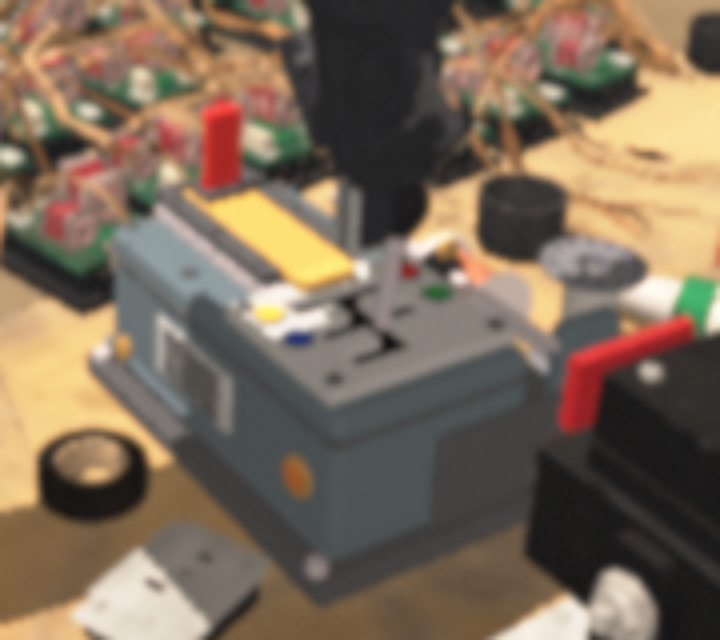

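Call:
play_rows:
  targets:
    - [[0.004,0,0],[0,0,0]]
    - [[0.004,0,0],[0,0,0]]
    - [[0.004,0,0],[0,0,0]]
    - [[0.003,0,0],[0,0,0]]
    - [[0,0,0],[0,0,0]]

```text
time_s: 15.97
tcp_pos: [600.4, 14.2, 148.9]
orientation: [-0.704, 0.07, -0.07, 0.704]
wrist_force: [-1.2, 0.7, -2.2]
opening: 0.2
```

Call:
play_rows:
  targets:
    - [[0.003,0,0],[0,0,0]]
    - [[0.003,0,0],[0,0,0]]
    - [[0,0,0],[0,0,0]]

```text
time_s: 16.22
tcp_pos: [606.4, 13.0, 149.2]
orientation: [-0.704, 0.07, -0.07, 0.704]
wrist_force: [-0.8, 0.6, -2.0]
opening: 0.1
```

Call:
play_rows:
  targets:
    - [[0.002,0,0],[0,0,0]]
    - [[0,0,0],[0,0,0]]

```text
time_s: 16.38
tcp_pos: [608.1, 12.7, 149.3]
orientation: [-0.704, 0.07, -0.07, 0.704]
wrist_force: [-1.7, 0.1, -1.5]
opening: -0.1
```

```bash
python3 -c "
from h import *
st();knob('scene')
d=get_image('scene');cv2.imwrite('pics/s12.png',cv2.resize(cv2.cvtColor(d['img'],4)[140:300,200:380],None,fx=4,fy=4))"
```

```text
t 16.38 winder [ 13.6  -1.5 149.3] F_w [-1.65 -0.28] -1.52 open -0.1
yaw err deg -0.01 tooldown [ 0.  0. -1.]
scene knob n 175 min [  5.8 -15.1 155.9] max [ 39.7  -3.3 186.5] med [ 20.1 -12.4 172.1]
```

View pics/s12.png

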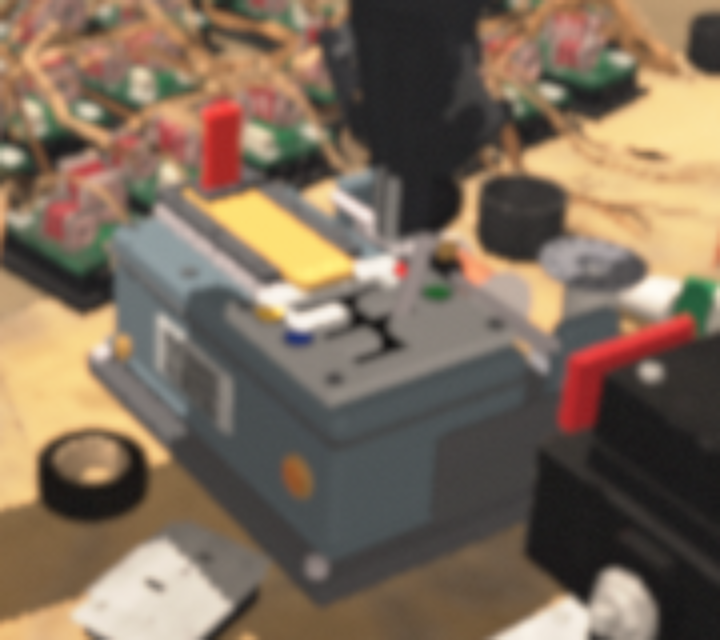

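Call:
play_rows:
  targets:
    - [[0.002,0,0],[0,0,0]]
    - [[0.0015,0,0],[0,0,0]]
    - [[0,0,0],[0,0,0]]

```text
time_s: 16.73
tcp_pos: [611.5, 12.0, 149.3]
orientation: [-0.704, 0.07, -0.07, 0.704]
wrist_force: [-1.8, 0.9, -0.1]
opening: -0.2
```

Call:
play_rows:
  targets:
    - [[0.0015,0,0],[0,0,0]]
    - [[0,0,0],[0,0,0]]

```text
time_s: 16.9
tcp_pos: [612.9, 11.7, 149.3]
orientation: [-0.704, 0.07, -0.07, 0.704]
wrist_force: [-2.2, 0.8, -1.5]
opening: 0.1
```

Call:
play_rows:
  targets:
    - [[0.0015,0,0],[0,0,0]]
    - [[0,0,0],[0,0,0]]

```text
time_s: 17.07
tcp_pos: [614.4, 11.4, 149.3]
orientation: [0.704, -0.07, 0.07, -0.704]
wrist_force: [-2.7, 1.1, -1.1]
opening: 0.2
```

Call:
play_rows:
  targets:
    - [[0.0015,0,0],[0,0,0]]
    - [[0,0,0],[0,0,0]]

```text
time_s: 17.23
tcp_pos: [615.8, 11.1, 149.3]
orientation: [0.704, -0.07, 0.07, -0.704]
wrist_force: [-3.0, 0.8, -1.1]
opening: -0.1
```

Call:
play_rows:
  targets:
    - [[0.0015,0,0],[0,0,0]]
    - [[0,0,0],[0,0,0]]

```text
time_s: 17.4
tcp_pos: [616.8, 11.0, 149.1]
orientation: [-0.704, 0.07, -0.07, 0.704]
wrist_force: [-3.8, 0.4, -1.6]
opening: -0.2
```

```bash
python3 -c "
from h import *
st();knob('scene')
d=get_image('scene');cv2.imwrite('pics/s13.png',cv2.resize(cv2.cvtColor(d['img'],4)[170:240,250:350],None,fx=7,fy=7))"
```

```text
t 17.4 winder [ 22.5  -1.4 149.1] F_w [-3.76 -0.38] -1.62 open -0.2
yaw err deg -0.01 tooldown [-0.001  0.    -1.   ]
scene knob n 183 min [ 15.1 -15.1 153.8] max [ 52.5  -0.2 186.3] med [ 34.9 -11.9 169.3]
```

View pics/s13.png

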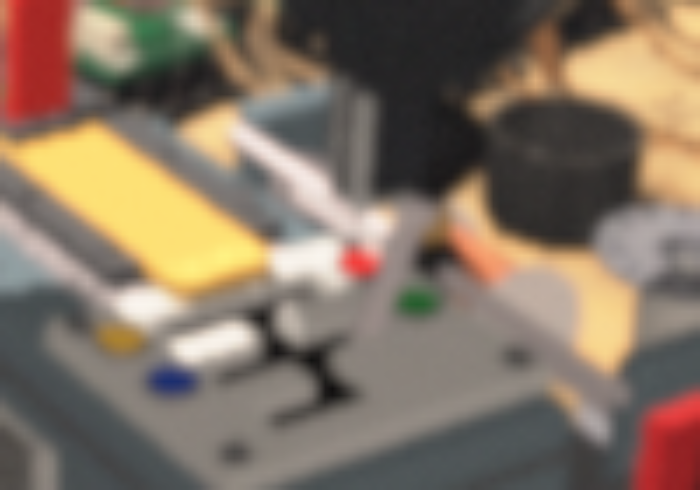

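Call:
play_rows:
  targets:
    - [[0.001,0,0],[0,0,0]]
    - [[0,0,0],[0,0,0]]

```text
time_s: 17.67
tcp_pos: [617.2, 10.9, 149.0]
orientation: [-0.704, 0.071, -0.069, 0.704]
wrist_force: [-5.4, 1.1, -1.6]
opening: 0.3
```

Call:
play_rows:
  targets:
    - [[0.001,0,0],[0,0,0]]
    - [[0,0,0],[0,0,0]]

```text
time_s: 17.83
tcp_pos: [617.5, 10.8, 148.9]
orientation: [-0.704, 0.071, -0.069, 0.704]
wrist_force: [-9.0, 1.3, 0.6]
opening: 0.1
```

The force has risen to 9 N and the motion has stopped, so the lever is at the slot end. Backing off and looking.

Call:
play_rows:
  targets:
    - [[-0.02,0,0],[0,0,0]]
    - [[-0.03,0,0],[0,0,0]]
    - [[-0.02,-0.02,0],[0,0,0]]
    - [[0,-0.035,0],[0,0,0]]
    - [[0,-0.015,0.02],[0,0,0]]
    - [[-0.02,0,0.03],[0,0,0]]
    - [[-0.02,0,0.03],[0,0,0]]
    - [[0,0,0],[0,0,0]]

```text
time_s: 18.5
tcp_pos: [526.2, 115.4, 221.0]
orientation: [-0.703, 0.068, -0.07, 0.705]
wrist_force: [-0.0, 0.3, -0.2]
opening: -0.2
```

```bash
python3 -c "
from h import *
st((0,180,215),(0,180,137));knob('scene');knob('top');tab('top');tab('scene')
d=get_image('scene');cv2.imwrite('pics/s14.png',cv2.resize(cv2.cvtColor(d['img'],4)[140:300,200:380],None,fx=4,fy=4))
d=get_image('top');cv2.imwrite('pics/t14.png',cv2.resize(cv2.cvtColor(d['img'],4)[150:250,240:340],None,fx=6,fy=6))
"
```

```text
t 18.5 winder [-86.8  83.1 221. ] F_w [-0.06  0.27] -0.23 open -0.2
yaw err deg 0.19 tooldown [ 0.004  0.003 -1.   ]
(0, 180, 215) shift tool mm [87.1  6.6 96.6]
(0, 180, 137) shift tool mm [-0.2 78.  -0.3]
scene knob n 140 min [ 32.3 -14.1 151.1] max [ 52.5   3.5 176.2] med [ 39.2  -8.1 167.2]
top knob n 119 min [ 33.7 -12.5 163.5] max [ 59.2  10.  176.3] med [ 46.2  -0.9 171.8]
top tab n 12 y [138.  138.2 138.9 144.4 145.2]
scene tab n 123 y [135.4 137.4 139.4 140.8 142.5]
```

View pics/s14.png

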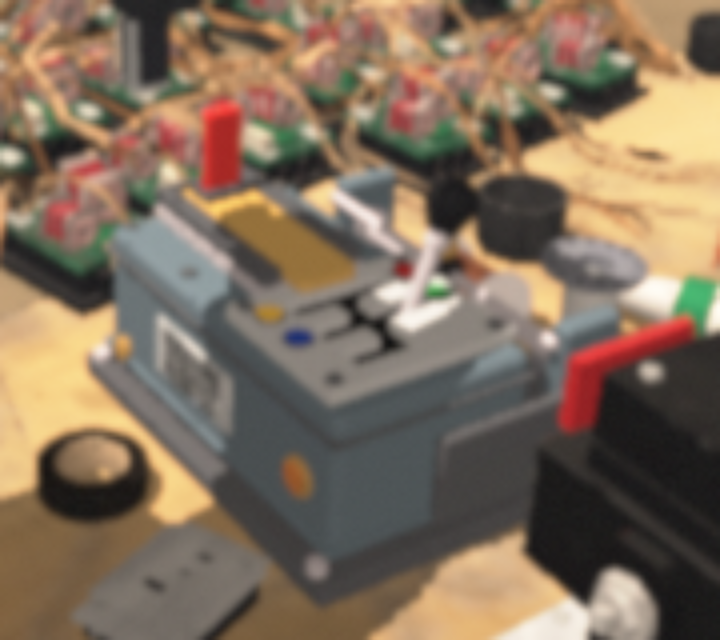

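View pics/t14.png

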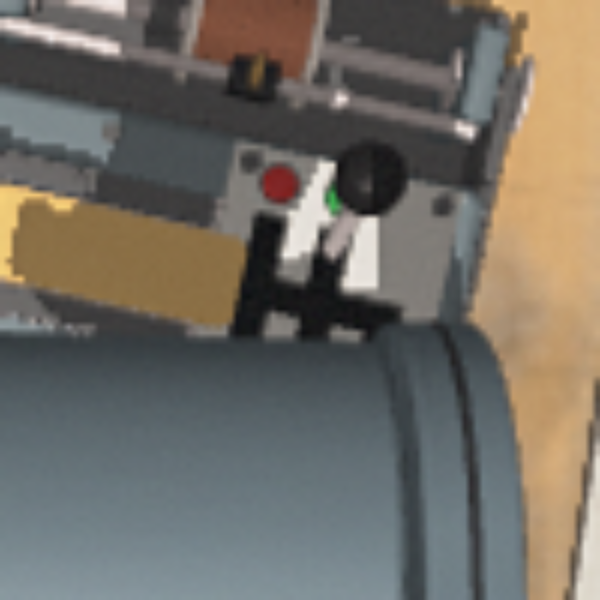

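The lever stands in the far middle slot, with its knob leaning over the green button and centred at x≈46. Going left of the tab now.

Call:
play_rows:
  targets:
    - [[0,0,0.032],[0,0,0]]
    - [[0.02,0,0.032],[0,0,0]]
    - [[0.03,0,0.033],[0,0,0]]
    - [[0.036,0,0.003],[0,0,0]]
    - [[0,0.02,0],[0,0,0]]
    - [[0,0.03,0],[0,0,0]]
    - [[0,0.03,0],[0,0,0]]
    - [[0,0,0],[0,0,0]]

```text
time_s: 19.47
tcp_pos: [625.4, 188.1, 131.9]
orientation: [0.705, -0.075, 0.066, -0.703]
wrist_force: [-2.1, -0.1, -1.4]
opening: -0.0
```

```bash
python3 -c "
from h import *
st((0,160,139));tab('scene')"
```

```text
t 19.47 winder [ -3.9 173.9 131.9] F_w [-2.06 -0.56] -1.43 open -0.0
yaw err deg -0.12 tooldown [-0.012 -0.002 -1.   ]
(0, 160, 139) shift tool mm [  3.8  -7.1 -13.9]
scene tab n 159 y [136.1 137.6 139.4 141.5 145.9]
```

Call:
play_rows:
  targets:
    - [[0.003,-0.003,-0.008],[0,0,0]]
    - [[0,0,-0.004],[0,0,0]]
    - [[0,0,-0.004],[0,0,0]]
    - [[0,0,-0.005],[0,0,0]]
    - [[0,0,-0.005],[0,0,0]]
    - [[0,0,-0.005],[0,0,0]]
    - [[0,0,-0.005],[0,0,0]]
    - [[0,0,-0.005],[0,0,0]]
    - [[0,0,-0.005],[0,0,0]]
    - [[0,0,0],[0,0,0]]

```text
time_s: 20.35
tcp_pos: [622.1, 143.1, 142.2]
orientation: [0.704, -0.07, 0.07, -0.703]
wrist_force: [0.9, -0.2, 0.2]
opening: -0.1
```

```bash
python3 -c "
from h import *
st();tab('scene')
d=get_image('scene');cv2.imwrite('pics/s15.png',cv2.resize(cv2.cvtColor(d['img'],4)[140:300,200:380],None,fx=4,fy=4))"
```

```text
t 20.35 winder [  1.7 129.1 142.2] F_w [ 0.9  -0.07] 0.2 open -0.1
yaw err deg -0.04 tooldown [-0.001 -0.001 -1.   ]
scene tab n 175 y [104.6 106.9 108.6 110.3 113.9]
```

View pics/s15.png

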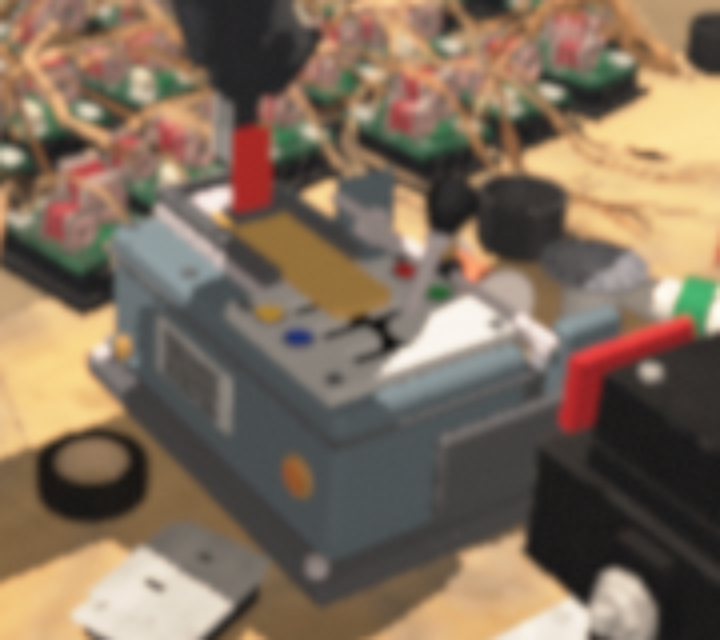

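Call:
play_rows:
  targets:
    - [[0,0,-0.004],[0,0,0]]
    - [[0,0,-0.004],[0,0,0]]
    - [[0,0,-0.003],[0,0,0]]
    - [[0,0,0],[0,0,0]]

```text
time_s: 20.78
tcp_pos: [619.9, 132.9, 142.0]
orientation: [0.704, -0.07, 0.07, -0.703]
wrist_force: [-0.4, -1.1, -0.6]
opening: -0.5
```

Call:
play_rows:
  targets:
    - [[0,0,-0.004],[0,0,0]]
    - [[0,0,-0.004],[0,0,0]]
    - [[0,0,-0.003],[0,0,0]]
    - [[0,0,0],[0,0,0]]

```text
time_s: 21.12
tcp_pos: [618.0, 121.9, 142.2]
orientation: [0.704, -0.07, 0.07, -0.703]
wrist_force: [0.1, -0.2, -0.4]
opening: 0.1
```

Call:
play_rows:
  targets:
    - [[0,0,-0.004],[0,0,0]]
    - [[0,0,-0.004],[0,0,0]]
    - [[0,0,-0.003],[0,0,0]]
    - [[0,0,0],[0,0,0]]

```text
time_s: 21.45
tcp_pos: [616.0, 111.1, 142.4]
orientation: [0.704, -0.07, 0.07, -0.703]
wrist_force: [0.5, 0.3, 0.1]
opening: 0.3
```

```bash
python3 -c "
from h import *
st();tab('scene');knob('scene')"
```

```text
t 21.45 winder [  2.   96.5 142.4] F_w [0.45 0.44] 0.06 open 0.3
yaw err deg -0.04 tooldown [-0. -0. -1.]
scene tab n 188 y [71.  74.5 76.1 77.8 80.2]
scene knob n 141 min [ 32.2 -14.3 151.9] max [ 52.1   3.4 176.5] med [ 39.   -8.1 166.8]
```

Call:
play_rows:
  targets:
    - [[0,0,-0.003],[0,0,0]]
    - [[0,0,-0.003],[0,0,0]]
    - [[0,0,0],[0,0,0]]

```text
time_s: 21.8
tcp_pos: [615.0, 105.5, 142.5]
orientation: [0.704, -0.07, 0.07, -0.704]
wrist_force: [-0.0, 0.9, 0.7]
opening: -0.1
```

Call:
play_rows:
  targets:
    - [[0,0,-0.0015],[0,0,0]]
    - [[0,0,0],[0,0,0]]

```text
time_s: 21.97
tcp_pos: [614.7, 104.3, 142.5]
orientation: [0.704, -0.07, 0.07, -0.704]
wrist_force: [0.8, 0.7, 0.5]
opening: 0.0
```

Call:
play_rows:
  targets:
    - [[0,0,-0.0015],[0,0,0]]
    - [[0,0,0],[0,0,0]]

```text
time_s: 22.13
tcp_pos: [614.4, 102.9, 142.5]
orientation: [0.704, -0.07, 0.07, -0.704]
wrist_force: [1.4, 0.5, 0.4]
opening: 0.2
```

Call:
play_rows:
  targets:
    - [[0,0,-0.001],[0,0,0]]
    - [[0,0,0],[0,0,0]]

```text
time_s: 22.3
tcp_pos: [614.2, 102.0, 142.4]
orientation: [0.704, -0.07, 0.07, -0.704]
wrist_force: [-0.2, 0.8, 0.2]
opening: -0.3
```

Call:
play_rows:
  targets:
    - [[0,0,-0.001],[0,0,0]]
    - [[0,0,0],[0,0,0]]

```text
time_s: 22.47
tcp_pos: [613.9, 101.0, 142.4]
orientation: [0.704, -0.07, 0.07, -0.704]
wrist_force: [0.9, 0.7, 0.9]
opening: -0.5
```

Call:
play_rows:
  targets:
    - [[0,0,-0.001],[0,0,0]]
    - [[0,0,0],[0,0,0]]

```text
time_s: 22.63
tcp_pos: [613.8, 100.2, 142.4]
orientation: [-0.704, 0.07, -0.07, 0.704]
wrist_force: [1.0, 2.7, 0.7]
opening: 0.0
```

Call:
play_rows:
  targets:
    - [[0,0,-0.001],[0,0,0]]
    - [[0,0,0],[0,0,0]]

```text
time_s: 22.8
tcp_pos: [613.8, 100.2, 142.4]
orientation: [-0.703, 0.07, -0.07, 0.704]
wrist_force: [2.1, 5.7, 1.1]
opening: 0.1
```

```bash
python3 -c "
from h import *
st();tab('scene')"
```

```text
t 22.8 winder [  2.   85.4 142.4] F_w [0.94 5.99] 1.1 open 0.1
yaw err deg -0.01 tooldown [ 0.001  0.002 -1.   ]
scene tab n 190 y [62.2 63.8 65.3 66.9 69. ]
```

Call:
play_rows:
  targets:
    - [[0,0,-0.001],[0,0,0]]
    - [[0,0,0],[0,0,0]]

```text
time_s: 23.02
tcp_pos: [613.8, 100.1, 142.5]
orientation: [-0.702, 0.069, -0.07, 0.705]
wrist_force: [2.5, 9.0, 0.5]
opening: -0.1
```

Call:
play_rows:
  targets:
    - [[0,0,0.02],[0,0,0]]
    - [[0,0,0.03],[0,0,0]]
    - [[0,-0.03,0.03],[0,0,0]]
    - [[0,-0.035,0.01],[0,0,0]]
    - [[-0.03,-0.01,0.02],[0,0,0]]
    - [[-0.035,0,0.03],[0,0,0]]
    - [[-0.035,0,0.03],[0,0,0]]
    - [[-0.035,0,0.03],[0,0,0]]
    - [[-0.035,0,0.03],[0,0,0]]
    - [[0,0,0],[0,0,0]]
    - [[0,0,0],[0,0,0]]
    - [[0,0,0],[0,0,0]]

```text
time_s: 24.02
tcp_pos: [502.7, 342.3, 216.6]
orientation: [0.704, -0.07, 0.07, -0.703]
wrist_force: [-0.3, -0.5, 0.4]
opening: -0.1
```

```bash
python3 -c "
from h import *
st();tab('scene');tab('top');knob('scene');knob('top')
d=get_image('scene');cv2.imwrite('pics/s16.png',cv2.resize(cv2.cvtColor(d['img'],4)[140:300,200:380],None,fx=4,fy=4))
d=get_image('top');cv2.imwrite('pics/t16.png',cv2.resize(cv2.cvtColor(d['img'],4)[150:270,220:360],None,fx=5,fy=5,interpolation=2))"
```

```text
t 24.02 winder [-154.6  300.9  216.6] F_w [-0.19 -0.58] 0.43 open -0.1
yaw err deg 0.05 tooldown [ 0.    -0.001 -1.   ]
scene tab n 156 y [61.7 63.9 65.1 66.7 68.3]
top tab n 11 y [67.1 68.8 70.9 71.4 71.5]
scene knob n 136 min [ 32.6 -14.3 152.5] max [ 52.8   4.1 175.8] med [ 39.2  -8.4 166.6]
top knob n 112 min [ 33.6 -12.  162.4] max [ 59.2  10.1 176.3] med [ 46.5  -0.5 171.7]
```

View pics/s16.png

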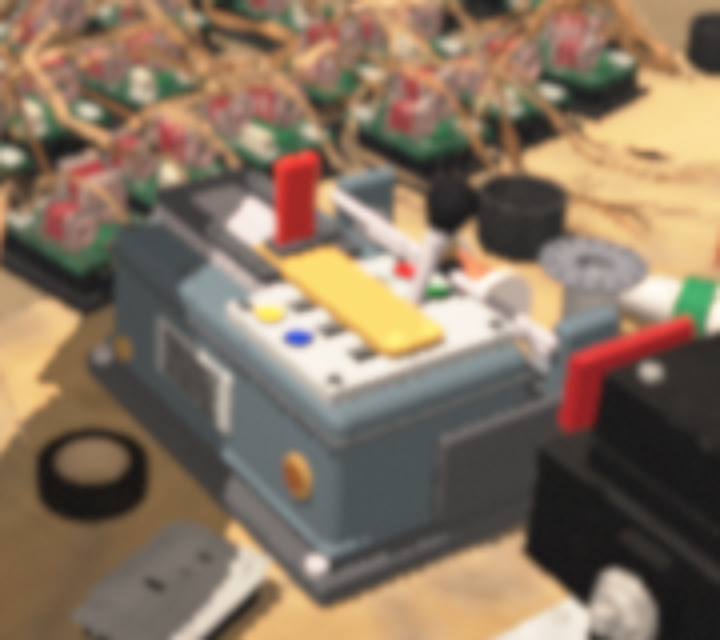

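View pics/t16.png

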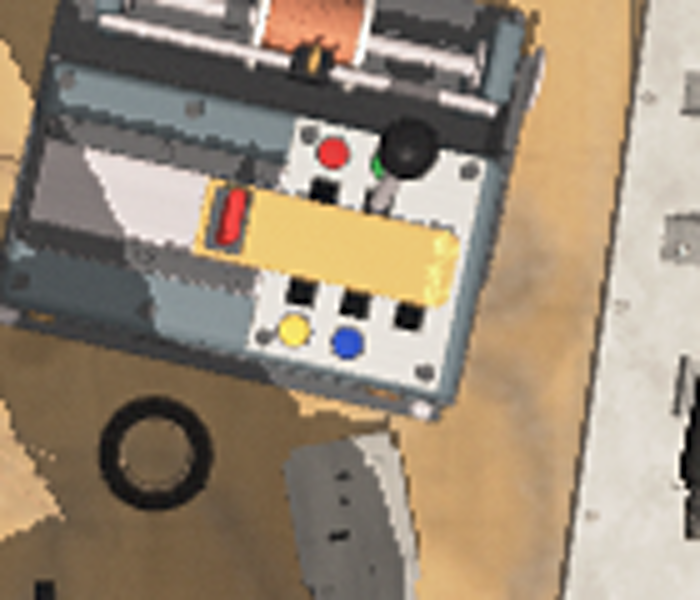

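```bash
python3 -c "
from h import *
st(); print(finish_job())"
```

```text
t 24.32 winder [-153.5  300.4  216.6] F_w [0.07 0.43] 0.88 open 0.2
yaw err deg -0.13 tooldown [-0. -0. -1.]
the job is handed in; nothing more can be done
None
```

The job is handed in at 24.3 s, well under the 72 s limit; `finish_job()` gave no verdict.

- **What I did:** With the closed fingertips I pushed the bolt back about 72 mm. I then pushed the lever out of the parking slot, along the cross slot and into the far slot of the middle column, which is the green one. Last, I pushed the bolt home again and moved the arm clear.
- **Lever:** After the bolt was shut, the top camera puts the knob about 46 mm past the cross slot and within 1 mm of the middle column. That matches the slot end. The push stopped against the slot end at about 9 N.
- **Bolt:** The bolt stopped at home at about 9 N. The tab reads y ≈ 65 mm in the scene camera and 71 mm in the top camera, against 68 mm expected. The two cameras disagree by about 6 mm, so I rely on the stop. The top picture also shows the bolt about 1 pixel (2 mm) further home than at the start.
- **Bystanders and forces:** The tape and aluminium module look unmoved in the last pictures. I did not measure the spool or coil module again. Forces read at the end of each move stayed at or below about 9 N, and the arm touches nothing now.

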